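Sweep the walnut offcuts into the scrap tray

TASK

Clear the box maker's work board: with the closed fingers, sweep the three square-cut walnut offcuts across the board and over its far edge into the steel scrap tray. Only push them, lightly: do not pinch, pick up or lift any of them. Leave the round lid blank, the tin of tacks and everything else standing where they are.

Things in the scene. Friction and masses are not known exactly. Their poses are not given: they have to be found in the camera images.
- board: Raised pale maple work board fixed to the bench: 180 mm (its x) by 400 mm (its y) by 45 mm high. Origin at the centre of its underside, on the bench; its x axis points away from the robot, across the board to the long far edge (at x = +90 mm) where the scrap tray stands; its y axis runs along that edge. Its top is 45 mm above the bench and has no rim.
- tray: Empty open-topped sheet-steel scrap tray, fixed, standing on the bench along the board's far long edge, about 2 mm from it: 100 mm (x) by 420 mm (y), 38 mm high, walls and floor 3 mm, so its rim is 7 mm below the board's top. Origin at the centre of its underside; axes parallel to the board's.
- offcut_a: Square-cut dark walnut offcut, a rectangular block lying flat on the board: 30 mm (its x) by 40 mm (its y) by 18 mm thick, 13 to 25 g. Origin at its centre, 9 mm above the board's top at the start. It lies with its long side within about 30 degrees of the board's far edge.
- offcut_b: Square-cut dark walnut offcut, a rectangular block lying flat on the board: 30 mm (its x) by 46 mm (its y) by 18 mm thick, 13 to 25 g. Origin at its centre, 9 mm above the board's top at the start. It lies with its long side within about 30 degrees of the board's far edge.
- offcut_c: Square-cut dark walnut offcut, a rectangular block lying flat on the board: 30 mm (its x) by 52 mm (its y) by 18 mm thick, 13 to 25 g. Origin at its centre, 9 mm above the board's top at the start. It lies with its long side within about 30 degrees of the board's far edge.
- tack_tin: Bystander on the board: round metal tin of tacks, 46 mm in diameter, 36 mm high, upright. Origin at the centre of its underside.
- lid_blank: Bystander on the board: round dark walnut lid blank, a disc 48 mm in diameter and 12 mm thick, lying flat. Origin at the centre of its underside.
- bent_box: Bystander on the bench left of the board: closed round bentwood box, 116 mm in diameter, 70 mm high. Origin at the centre of its underside.
- hammer: Bystander on the bench left of the board: hammer with a wooden handle, lying flat, about 300 mm long along its x.
- glue: Bystander on the bench right of the board: yellow glue bottle, 60 mm in diameter, 150 mm high. Origin at the centre of its underside.
- mug: Bystander on the bench right of the board: white mug, 76 mm across, 90 mm high. Origin at the centre of its underside.

How it is judged:
By the outcome, as a careful person would: the job done as asked, in the order asked, and still so for the second after the job is handed in, with the robot touching nothing.
It also fails if it takes over 51 s, if anything falls off the work surface, if the arm or the gripper's body presses on something with over 40 N, if the wrist force passes 120 N, or if a joint passes its speed limit or range.

ROBOT

A 6-joint arm with a two-finger parallel gripper is mounted at the origin on the work surface. World frame = base frame: x ahead of the robot, y to its left, z up, the work surface at z = 0. Lengths are in mm, angles in rad, forces in N, time in s.
With the tool pointing down it reaches from about 300 to 875 mm from the base axis. Payload 4.2 kg.
Tool frame: the origin (TCP) lies on the centre line of the jaws, within the pads' length; the fingertips stand 11 mm ahead of it and the grasp point (between the pads) lies 8 mm behind it (manip.tcp_to_tips is the distance from the TCP to the fingertips, in mm); z points along the fingers, x is the direction in which the jaws open and shut, and the axes are right-handed (so a half turn about z gives the same grasp; the last joint's range is limited). The gripper opens to 85 mm and grips with 20 to 120 N. Pads are 22 mm wide; open, the fingers measure 114 mm over their backs; the gripper's body (76 mm by 85 mm) begins 54 mm behind the grasp point. The pads swing forward as they close: fully open they stand 13 mm farther back than shut.
Start: joints at [1.322, 0.32, 1.565, -0, 1.257, -0.02], TCP at [130.416, 560.029, 242.338] pointing down, gripper open.
Joint ranges: [-3.11, 3.11], [-0.84, 2.01], [0.21, 2.61], [-1.34, 4.49], [0.05, 2.63], [-2.56, 2.56]. Speed limits (rad/s): [2.57, 2.57, 3.14, 3.14, 3.14, 3.14].

INTERFACE

Orientations are given as [roll, pitch, yaw] about the fixed x, y, z axes, in that order (R = Rz(yaw) Ry(pitch) Rx(roll)).
In Python, from station import manip gives the robot as it stands. Calls block until the motion is done:
- manip.move_to(position, orientation): joint-space move of the TCP to a pose.
- manip.move_l(position, vel=150, orientation=None, threshold=None): straight line of the TCP; orientation=None keeps the orientation; vel is the mean speed in mm/s. With threshold (N) it stops when the force on the tool has changed by that much, and returns True; else False.
- manip.move_joints(angles): joint-space move.
- manip.gripper_open() and manip.close_gripper(newtons=None): open the fingers fully, or close them until they stop; newtons is the grip in N (None keeps the last).
- manip.sleep(seconds).
- manip.inverse_kinematics(position, orientation): joint angles nearest the present ones, or None.
- manip.get_image(name): name is "side" or "top"; returns a dict with "color" (400x640x3 uint8, blue, green, red), "range_z" (400x640 float32, mm along the optical axis (not along the pixel's ray), 0 where there is no reading), "camera_matrix" (3x3 intrinsics, pixels), "dist" ([k1, k2, p1, p2, k3] as OpenCV has them; the pictures are not rectified), "origin" and "rotation" of the camera in the world. Camera axes: x right, y up, looking along -z (the intrinsics and any distortion apply to the point x, -y, -z); pixel columns grow to the right and rows downward; lengths in mm; the calibration is good to about 2 mm. A picture is of the moment at which its call begins.
A pose or a line that the arm cannot do raises manip.IKError and nothing moves.
- manip.job_done(): hands the job in, once; it reports no verdict.
Readings, each from a call of its own:
- manip.get_time_s(): time.
- manip.get_qpos(): joint angles.
- manip.get_qvel(): joint speeds.
- manip.get_joint_torque(): joint torques, N m.
- manip.get_position(): TCP position.
- manip.get_orientation(): TCP orientation.
- manip.get_ft_force(): force on the tool from outside, world axes, zero at the start.
- manip.get_wrist_torque(): the same for the moment, N m.
- manip.get_width(): opening from 0.0 (shut) to 1.0 (fully open).
Only numpy, scipy, OpenCV 4.12 (cv2) and the standard library are available. Lean on these libraries where they do the work, as an engineer would, in place of code of your own. Each camera call takes 0.05 s, during which the arm holds its last target. There are 200 camera calls.

## Working session

There is one attempt and no reset: what is moved stays moved. The work goes in short steps, each a Python script; the robot and the scene stay as the last script left them, time stands still between calls to the robot, and variables do not carry over. Pictures are saved under pics/ and viewed, about 8 in all and at most 12, crops included, and the job is handed in when it is done.

```bash
mkdir -p pics; ls
cat > h.py <<'E'
from station import manip
import numpy as np, cv2
def grab(n):
    im=manip.get_image(n); np.save(f'/tmp/{n}.npy',im,allow_pickle=True); return im
def world(im,u,v,z):
    """pixel -> world on plane height z"""
    p=cv2.undistortPoints(np.array([[[u,v]]],float),np.array(im["camera_matrix"]),np.array(im["dist"],float))[0,0]
    d=np.array(im["rotation"])@np.array([p[0],-p[1],-1.]); o=np.array(im["origin"])
    return o+d*(z-o[2])/d[2]
def wd(im,u,v):
    p=cv2.undistortPoints(np.array([[[u,v]]],float),np.array(im["camera_matrix"]),np.array(im["dist"],float))[0,0]
    r=im["range_z"][int(v),int(u)]
    return np.array(im["origin"])+np.array(im["rotation"])@(np.array([p[0],-p[1],-1.])*r)
def pix(im,P):
    c=np.array(im["rotation"]).T@(np.array(P,float)-np.array(im["origin"]))
    c=c*[1,-1,-1]
    return cv2.projectPoints(c.reshape(1,1,3),np.zeros(3),np.zeros(3),np.array(im["camera_matrix"]),np.array(im["dist"],float))[0].ravel()
E
python3 - <<'E'
from h import *
for n in("top","side"):
    im=grab(n); cv2.imwrite(f'pics/{n}0.png',im["color"]); print(n,im["origin"],im["rotation"],im["camera_matrix"],im["dist"])
print(manip.get_time_s(),manip.get_orientation())
E
```

```text
pics
top [ 468.91516079   -9.04992915 1082.09528955] [ 0.0238216   0.01373505 -1.55891566] [[363.31854246   0.         317.8433051 ]
 [  0.         363.31854246 198.84328084]
 [  0.           0.           1.        ]] [-0.01112914  0.          0.          0.          0.        ]
side [ -4.37924201 711.64308541 921.94823033] [ 0.80613072 -0.00849776 -2.49040904] [[445.89547031   0.         321.77162865]
 [  0.         445.89547031 200.28455634]
 [  0.           0.           1.        ]] [-0.01743784  0.          0.          0.          0.        ]
0.1 [-3.14153475e+00  1.54338259e-03  1.34198948e+00]
```

View pics/top0.png

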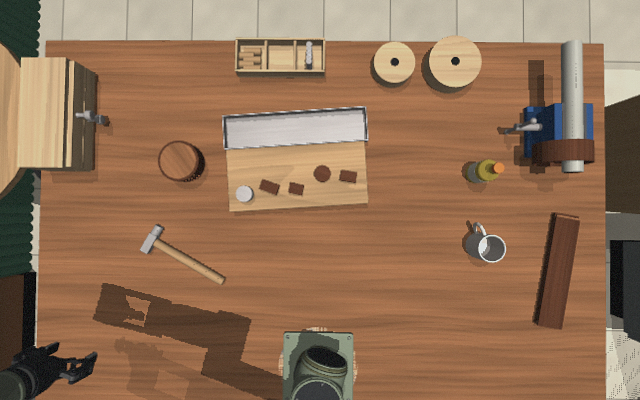

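View pics/side0.png

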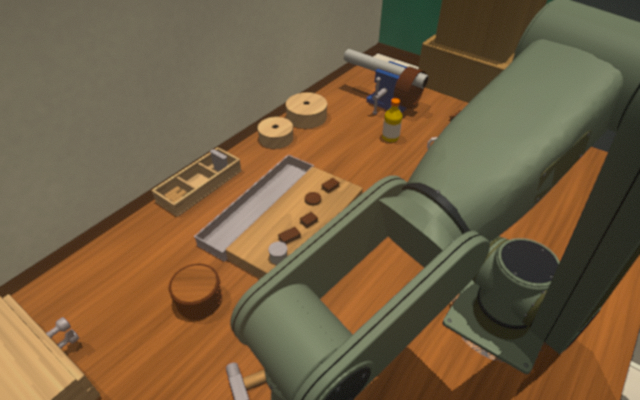

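The top view shows offcuts near (270,187), (296,188) and (348,176), the lid blank at (322,173), the tin at (244,194), and the tray along the board's upper edge. The side view agrees. The camera rotation is given as rpy, so I'll fix the helper, enlarge the crop and segment it.

```bash
sed -i '1a from scipy.spatial.transform import Rotation as Ro' h.py; sed -i 's/np.array(im\["rotation"\])/Ro.from_euler("xyz",im["rotation"]).as_matrix()/' h.py
cat > m.py <<'E'
from h import *
def measure(n="top"):
    im=grab(n); g=im["color"].astype(int)
    return im
E
python3 - <<'E'
from h import *
im=np.load('/tmp/top.npy',allow_pickle=True).item()
c=im["color"][100:216,215:375]; cv2.imwrite('pics/crop1.png',cv2.resize(c,None,fx=5,fy=5,interpolation=cv2.INTER_CUBIC))
print('bench',wd(im,300,250),'board',wd(im,320,200),'traycentre',wd(im,295,128))
for uv in [(228.5,149.5),(367,140),(230,211),(368,202)]: print('board corner',uv,world(im,*uv,45).round(1))
b=im["color"].astype(int); m=(b.max(2)<110).astype(np.uint8); m[:150]=0;m[208:]=0;m[:,:232]=0;m[:,364:]=0
n,l,s,ce=cv2.connectedComponentsWithStats(m)
for i in range(1,n):
    if s[i,4]<30: continue
    r=cv2.findContours((l==i).astype(np.uint8),0,1)[0][0].reshape(-1,2)
    w=np.array([world(im,*p,63)[:2] for p in r],np.float32)
    print(s[i],ce[i],world(im,*ce[i],63).round(1),cv2.minAreaRect(w),wd(im,*ce[i]).round(1))
print('tin',wd(im,244,193),world(im,244,193,81))
E
```

```text
bench [341.47778425  57.52980016  -2.95595919] board [490.19934674  -0.71873936  46.21466499] traycentre [ 7.06138631e+02  7.71211505e+01 -7.74055993e-02]
board corner (228.5, 149.5) [632.5 264.2  45. ]
board corner (367, 140) [ 663.6 -133.2   45. ]
board corner (230, 211) [455.7 256.7  45. ]
board corner (368, 202) [ 486.1 -137.6   45. ]
[314 166  16  16 145] [321.25517241 174.2       ] [562.4  -3.5  63. ] ((564.40087890625, -4.183658599853516), (42.246150970458984, 42.15983200073242), 0.5920293927192688) [562.8  -3.5  59.2]
[339 171  18  12 121] [347.37190083 176.43801653] [556.9 -76.9  63. ] ((558.0367431640625, -77.93611907958984), (45.634193420410156, 28.2092227935791), 81.1416015625) [557.  -77.   61.8]
[260 180  20  15 172] [269.26744186 186.65116279] [525.8 142.3  63. ] ((525.2088623046875, 142.94705200195312), (51.7985725402832, 27.57672119140625), 72.2224349975586) [525.6 141.8  66.5]
[289 183  15  12 133] [295.73684211 188.45112782] [521.5  67.7  63. ] ((521.4130859375, 67.77908325195312), (38.17595672607422, 28.06154441833496), 78.09928131103516) [521.6  67.8  61.7]
tin [506.41759538 209.49644745  80.88284014] [506.41320692 209.47087359  81.        ]
```

View pics/crop1.png

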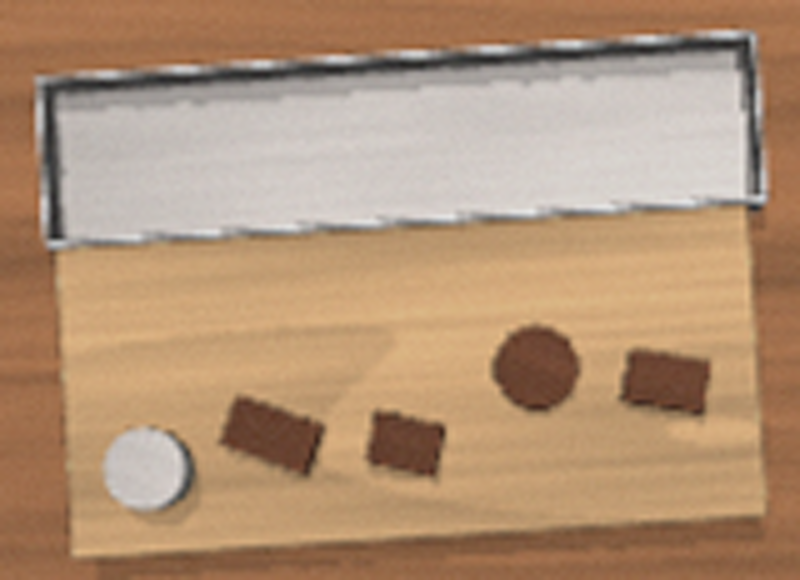

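Each measured rectangle matches its offcut's given size: a at (521,68), b at (557,−77), c at (525,142). Board yaw is about 4.4°. I'll push each one along the normal of its long face with flat contact, starting with a.

```bash
cat > p.py <<'E'
from h import *
ex=np.array([.997,.078]); SE=651.2
B={'a':((521.4,67.8),78.1),'b':((557.3,-77.3),81.1),'c':((525.5,142.5),72.2)}
def push(k):
    c,ang=B[k]; c=np.array(c); t=np.radians(ang); n=np.array([np.sin(t),-np.cos(t)])
    o=[np.pi,0,t]; s=c-46*n; e=s+n*((SE+17-s@ex)/(n@ex))
    print(k,s.round(1),e.round(1))
    manip.move_to([*s,130],o); manip.move_l([*s,60],vel=120)
    f0=np.array(manip.get_ft_force())
    hit=manip.move_l([*e,60],vel=60,threshold=12)
    print('hit',hit,np.array(manip.get_position()).round(1),(np.array(manip.get_ft_force())-f0).round(2))
    manip.move_l([*np.array(manip.get_position())[:2],130],vel=150)
    print('t',manip.get_time_s())
E
python3 - <<'E'
from p import *
manip.close_gripper(20); print(manip.get_width())
push('a')
im=grab('top'); c=im["color"][90:216,215:375]; cv2.imwrite('pics/a1.png',cv2.resize(c,None,fx=4,fy=4,interpolation=cv2.INTER_CUBIC))
E
```

```text
0.000406020764533825
a [476.4  77.3] [667.3  37.1]
hit False [667.2  37.1  60. ] [-0.27 -0.09  0.76]
t 7.7833
```

View pics/a1.png

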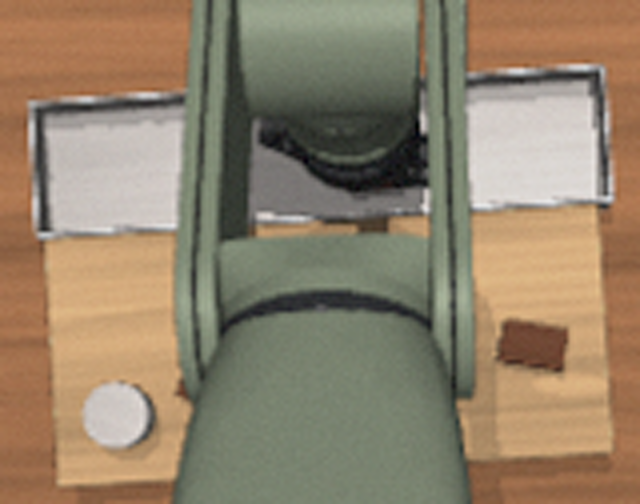

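The arm hides most of the area, but something dark shows at crop (373,220), right at the edge. I'll check from the side.

Run:
```python
from h import *
im=grab('top');print(world(im,308,145,63),wd(im,308,145))
im=grab('side'); c=im["color"][140:290,180:380]; cv2.imwrite('pics/a2.png',cv2.resize(c,None,fx=4,fy=4,interpolation=cv2.INTER_CUBIC))
```

```text
[644.45847555  34.77533193  63.        ] [647.92729194  35.64133919  42.8622098 ]
```

View pics/a2.png

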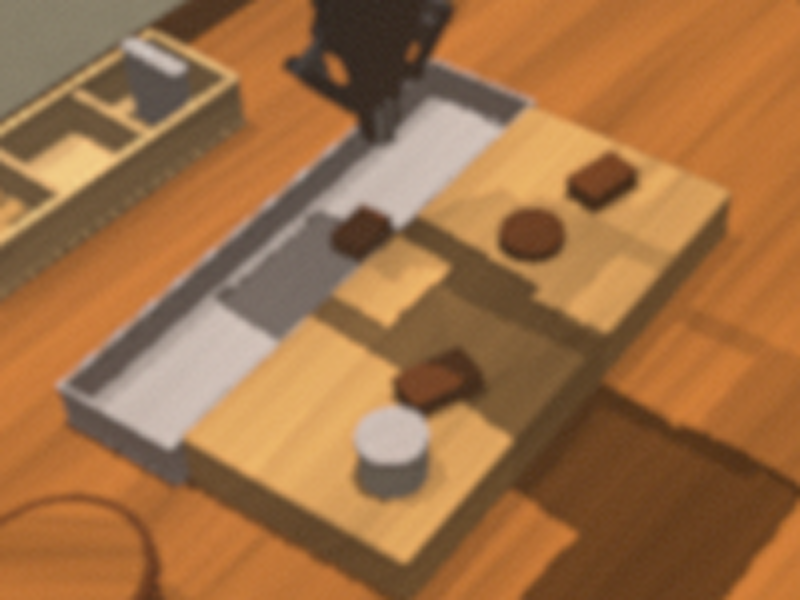

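Offcut a, at crop (362,232), is lying in the tray, so the dark patch was shadow. The lid blank, tin, b and c haven't moved. Next I'll push c and b, then clear the arm away and look.

Run:
```python
from p import *
push('c'); push('b')
manip.move_l([float(manip.get_position()[0]),float(manip.get_position()[1]),200],vel=200)
manip.move_joints([1.322,.32,1.565,0,1.257,-.02])
print(manip.get_time_s())
a=grab('top'); c=a["color"][100:216,215:375]; c=cv2.resize(c,None,fx=4,fy=4,interpolation=cv2.INTER_CUBIC)
b=grab('side')["color"][140:300,180:380]; cv2.imwrite('pics/f.png',np.vstack([cv2.resize(c,(640,464))[:,:],cv2.resize(b,(640,512))])[:, :] if 0 else np.hstack([cv2.resize(c,(400,290)),cv2.resize(b,(400,290))]))
cv2.imwrite('pics/ftop.png',c)
g=a["color"].astype(int); m=(g.max(2)<110).astype(np.uint8); m[:150]=0;m[208:]=0;m[:,:232]=0;m[:,364:]=0
n,l,s,ce=cv2.connectedComponentsWithStats(m)
for i in range(1,n):
    if s[i,4]>20: print(s[i],ce[i])
```

```text
c [481.7 156.6] [662.5  98.5]
hit False [662.4  98.6  60. ] [ 0.44 -1.2  -0.05]
t 13.4833
b [511.9 -70.2] [677.7 -96.2]
hit False [677.6 -96.2  60. ] [-0.82  0.88 -1.8 ]
t 18.6833
22.1833
[314 166  16  16 142] [321.26056338 174.02112676]
```

View pics/f.png

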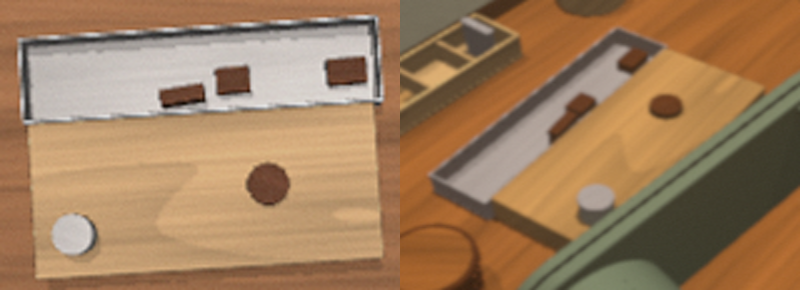

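All three offcuts are in the tray and the board is clear apart from the lid and tin. Offcut c, at (182,95), sits close to the near wall, so I'll check its heights.

Run:
```python
from h import *
im=np.load('/tmp/top.npy',allow_pickle=True).item()
c=im["color"][118:155,268:318]; cv2.imwrite('pics/c.png',cv2.resize(c,None,fx=14,fy=14,interpolation=cv2.INTER_CUBIC))
for u in range(280,298,3): print(u,[tuple(int(x) for x in wd(im,u,v)[[0,2]]) for v in range(130,147,2)])
for v in range(128,137,2): print(wd(im,308,v).round(),wd(im,354,v).round())
```

```text
280 [(699, 1), (693, 2), (687, 0), (675, 30), (668, 35), (663, 32), (660, 18), (651, 34), (644, 43)]
283 [(699, 2), (692, 5), (688, -1), (675, 33), (669, 30), (663, 34), (661, 9), (651, 36), (643, 48)]
286 [(699, 0), (693, 3), (680, 35), (675, 30), (669, 33), (664, 29), (663, 0), (651, 37), (643, 47)]
289 [(698, 7), (693, 3), (681, 30), (675, 32), (669, 34), (666, 19), (663, 2), (650, 39), (644, 44)]
292 [(699, 0), (692, 5), (681, 33), (675, 31), (669, 31), (666, 17), (663, 0), (651, 38), (644, 46)]
295 [(699, 4), (694, -1), (680, 34), (675, 34), (669, 31), (668, 8), (662, 7), (651, 36), (643, 47)]
[701.  37.  23.] [704. -98.  18.]
[696.  37.  21.] [697. -98.  22.]
[690.  37.  20.] [690. -97.  26.]
[684.  37.  20.] [689. -99.   5.]
[678.  37.  20.] [683. -99.   5.]
```

View pics/c.png

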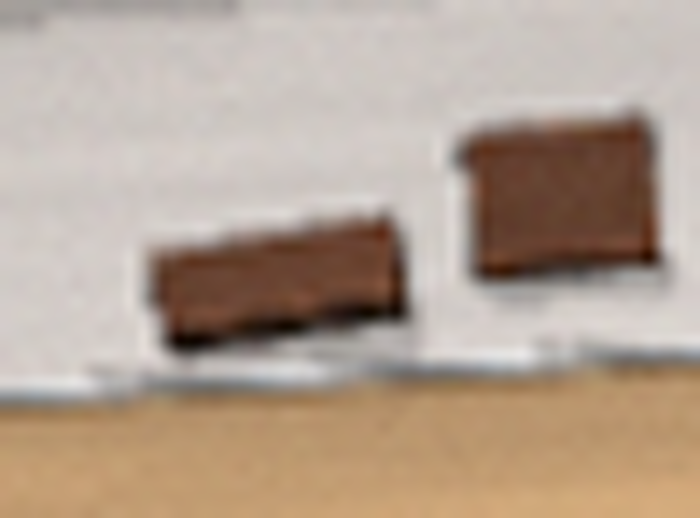

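Offcut c stands on its long edge on the tray floor. Its top is at about 33 mm (3 mm floor plus 30 mm block), below the 38 mm rim and clear of the wall. The arm is touching nothing, so I'm handing in.

```bash
python3 -c "
from station import manip
manip.job_done(); print(manip.get_time_s())"
```

```text
the job is handed in; nothing more can be done
the job is handed in; nothing more can be done
```

All three walnut offcuts are in the scrap tray, and I've handed the job in. I pushed them one at a time (a, c, b) with the closed fingers at 60 mm/s. The 12 N force stop never tripped.

**Offcuts:** The final images and depth readings show all three fully inside the tray. a and b lie flat or nearly so. c landed standing on its long edge on the tray floor, with its top at about 33 mm, below the 38 mm rim.

**Everything else:** The lid blank is within about 0.2 px of where it started. The tin looks unmoved in the pictures, but I didn't re-measure it or the items on the bench.

**Time and arm:** The clock read 22.2 s of the 51 s allowed after the last move. The arm was back at its start pose, touching nothing.

No check failed. A dark patch at the board's edge after the first push turned out to be a shadow.

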